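# Walk the salt cellar round to face the fence

## Task

Walk the heavy salt cellar round on the spot with fingertip pushes near its corners until one of its long sides, either one, squarely faces the green fence and it stands centred on the cork pad; on the way its middle must never leave the pad. Only push it: do not lift or tip it, and leave the other things in the drawer where they are. Then draw the hand clear.

Things in the scene. Friction and masses are not known exactly. Their poses are not given: they have to be found in the camera images.
- drawer: White lacquered drawer fixed on the worktop, in mm 380 (its x) by 620 (its y); origin: underside centre; x runs from front panel to back, y along the fence. Walls 12 thick, 70 high; front panel (x -187) 85 high. Fixed dark grey silicone tray inside: floor 12 above origin, ribs 20 above the floor at y +-193 (along x) and, outside these, at x +-60. Middle bay 380 wide between the ribs.
- pad (a point): Centre of the cork pad, which is inlaid flush in the middle bay's floor, 122 mm (x) by 160 mm (y); at floor level, 12 mm above the worktop, at drawer x +10 mm, y 0. Its axes are the drawer's.
- fence (a point): Middle of the top edge of the green fence, on the face towards the pad. The fence is a fixed straight rib across the middle bay along the drawer's y, 380 mm long, 8 thick, 20 high above the tray floor; this face is 102 mm from the pad's centre in the drawer's +x direction.
- cellar: Loose pale ceramic twin salt cellar, two bamboo lids that stay shut: an upright block 92 (its x) by 130 (its y) by 62 mm high, 0.7 to 0.95 kg, origin: centre of underside. Its long sides are the faces at x +-46, both alike. Slides and turns on the floor under a push of some 2 to 8 N, stops when the push stops. Starts 35 to 90 degrees askew, either way, its middle within 26 mm of the pad's.
- jar: Closed frosted glass jar, diameter 64 mm, height 68 mm, standing in a side cell; origin at the centre of its underside. Bystander.
- grinder: Stainless pepper grinder with twist cap, diameter 50 mm, height 75 mm, standing in a side cell; origin at the centre of its underside. Bystander.
- tin: Red spice tin with brass lid, diameter 62 mm, height 50 mm, standing in a side cell; origin at the centre of its underside. Bystander.
- infuser: Steel tea infuser, egg-shaped on a flat foot, diameter 50 mm, height 62 mm, standing in the middle bay's corner near the front panel on the +y side, or in the -y one; origin at the centre of its underside. Bystander.
- tamper: Small copper tamper with dark wooden knob, diameter 42 mm, height 48 mm, standing in the other front corner of the middle bay; origin at the centre of its underside. Bystander.
- grater: Black plastic nutmeg grater 190 mm long (its y), 34 wide, up to 16 high, lying in the channel behind the fence; origin on its underside near its middle. Bystander.
Things that resemble listed ones, but are neither listed nor needed, are in the scene too. There is more than one size of the cellar; the one meant has the size given above.

How it is judged:
At the end, for the whole second after the job is handed in: A long side of the salt cellar is parallel to the fence within 0.1 rad (about 6 degrees), its middle is within 16 mm of the pad's centre both along and across the fence, it stands flat and still on the tray floor, and every other loose thing is within 20 mm of where it began (angle between the y axis of cellar and the y axis of drawer, either way round below 0.1 rad and x of cellar in the frame of pad between -0.016 and 0.016 m and y of cellar in the frame of pad between -0.016 and 0.016 m and z of cellar in the frame of pad below 0.004 m and angle between cellar's own z axis and vertical below 0.05 rad and linear speed of cellar below 0.01 m/s and angular speed of cellar below 0.05 rad/s and distance of each of jar, grinder, tin, infuser, tamper, grater from where it was at the start of the episode below 0.02 m); the robot touches nothing.
It fails at once if the salt cellar's middle left the cork pad (x of cellar in the frame of pad above 0.061 m or x of cellar in the frame of pad below -0.061 m or y of cellar in the frame of pad above 0.08 m or y of cellar in the frame of pad below -0.08 m).
It fails at once if the salt cellar was lifted (z of cellar in the frame of pad above 0.008 m).
It fails at once if the salt cellar was tipped (angle between cellar's own z axis and vertical above 0.15 rad).
It fails at once if another thing was moved more than 20 mm or lifted (distance of any of jar, grinder, tin, infuser, tamper, grater from where it was at the start of the episode above 0.02 m).
It also fails if it takes over 72 s, if anything falls off the work surface, if the arm or the gripper's body presses on something with over 40 N, if the wrist force passes 120 N, or if a joint passes its speed limit or range.

## Robot

A 6-joint arm with a two-finger parallel gripper is mounted at the origin on the work surface. World frame = base frame: x ahead of the robot, y to its left, z up, the work surface at z = 0. Lengths are in m, angles in rad, forces in N, time in s.
With the tool pointing down it reaches from about 0.35 to 0.85 m from the base axis. Payload 8.1 kg.
Tool frame: the origin (TCP) lies at the very end of the fingers, on their centre line; the grasp point (between the pads) lies 19 mm behind it; z points along the fingers, y is the direction in which the jaws open and shut (so a half turn about z gives the same grasp; the last joint's range is limited). The gripper opens to 93 mm and grips with 3 to 60 N. Pads are 15 mm wide; open, the fingers measure 128 mm over their backs; the gripper's body (75 mm by 188 mm) begins 65 mm behind the grasp point.
Start: joints at [1.231, 0.13, 1.488, -0, 1.523, -0.085], TCP at [0.151, 0.581, 0.219] pointing down, gripper open.
Joint ranges: [-2.96, 2.96], [-0.89, 2.26], [0.02, 2.5], [-1.34, 4.48], [0, 2.73], [-2.66, 2.66]. Speed limits (rad/s): [2.39, 2.39, 2.79, 3.14, 3.14, 3.14].

## Interface

Orientations are given as a rotation vector (axis times angle).
In Python, from plant import robot gives the robot as it stands.
- The arm moves only by the shell command python3 -m inch 'ROWS' [FORCE]. ROWS is JSON, a list that holds one entry, the list of rows, each a list of 7 numbers: the shift along the tool's x, y, z in cm, then the turn, a rotation vector about the tool's x, y, z in degrees, then the gripper command: -1 is fully open, 1 is shut, values between are in proportion. A call has 1 to 5 rows; each row shifts and turns the commanded pose from where the row before left it, along the tool's axes as they then stand; what a row does not reach is not made up. A row lasts 1/10 s, in which the tool goes at most 50 mm and 8.59 degrees, less where a joint would pass 70% of its speed; a pose out of reach is approached as far as the arm can. A call with a gripper value outside its range is refused whole. The fingers move at their own pace and stop on an object; FORCE is the grip in N (left out, the last holds). Time passes only in rows, so rows that do not move let the fingers close. It gives the time, the measured TCP pose, the force and the opening at its end, in the units of the state.
- robot.read_state(): the state, without advancing time (a new reading comes with each control period).
- robot.read_camera(name): name is "scene" or "top"; returns a dict with "image" (400x640x3 uint8, blue, green, red), "K" (3x3 intrinsics, pixels), "distortion" ([k1, k2, p1, p2, k3] as OpenCV has them; the pictures are not rectified), "R" (3x3) and "t" (3): a world point X has camera coordinates R X + t. Camera axes: x right, y down, z forward; pixel columns grow to the right and rows downward; lengths in m; the calibration is good to about 2 mm. A picture is of the moment at which its call begins. There is no depth.
- robot.close_job(): hands the job in, once; it reports no verdict.
The state is a dict: "t": time; "q": joint angles; "dq": joint speeds; "joint_torque": joint torques, N m; "tool_pos": TCP position; "orientation": TCP orientation; "force": force on the tool from outside, world axes, zero at the start; "wrist_torque": the same for the moment, N m; "opening": finger opening in m.
Only numpy, scipy, OpenCV 4.12 (cv2) and the standard library are available. Lean on these libraries where they do the work, as an engineer would, in place of code of your own. Each camera call takes 0.05 s, during which the arm holds its last target. There are 200 camera calls.

## Working session

There is one attempt and no reset: what is moved stays moved. The work goes in short steps, Python scripts to look and compute and a shell command to move; the robot and the scene stay as the last step left them, time stands still between calls to the robot, and variables do not carry over. Pictures are saved under pics/ and viewed, about 8 in all and at most 12, crops included, and the job is handed in when it is done.

```bash
mkdir -p pics; ls; python3 - <<'E'
from plant import robot
import cv2
s=robot.read_state(); print(s['t'],s['tool_pos'],s['orientation'],s['opening'])
for n in ("top","scene"):
    c=robot.read_camera(n); cv2.imwrite(f'pics/{n}0.png',c['image']); print(n,c['K'],c['distortion'],c['R'],c['t'])
E
```

```text
pics
0.0 [0.151047   0.5800971  0.21759649] [-3.99209789e-01 -3.11577419e+00  2.82848388e-03] 0.09270171945813784
top [[464.83905843   0.         323.52566889]
 [  0.         464.83905843 209.38683236]
 [  0.           0.           1.        ]] [0.04392643 0.         0.         0.         0.        ] [[ 0.02866731 -0.99949003  0.01406645]
 [-0.98866165 -0.03042619 -0.14704552]
 [ 0.14739852 -0.00969156 -0.9890297 ]] [0.057334   0.43574009 1.23055003]
scene [[513.62369132   0.         315.05494478]
 [  0.         513.62369132 200.46677721]
 [  0.           0.           1.        ]] [-0.06216538  0.          0.          0.          0.        ] [[ 0.84626749  0.53242175  0.01893182]
 [ 0.30906657 -0.46168655 -0.83145859]
 [-0.43394607  0.70948757 -0.55526408]] [-0.44956144 -0.04827324  1.55004937]
```

View pics/top0.png

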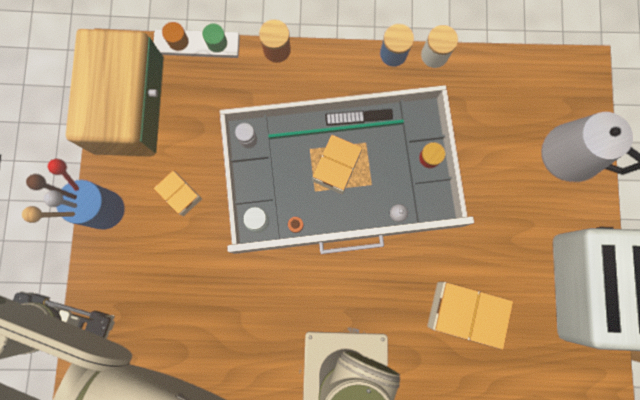

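View pics/scene0.png

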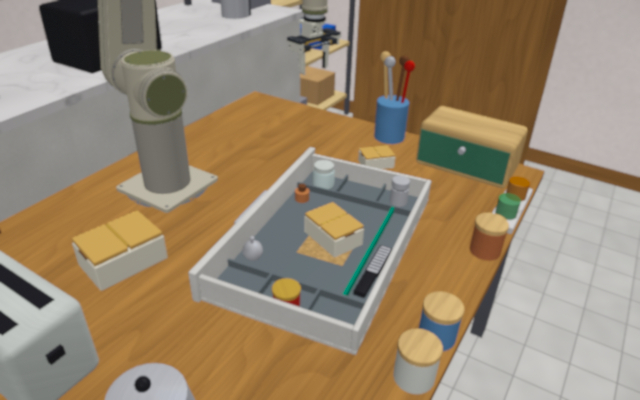

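Top view: the candidates are the twin boxes at (337,163) in the drawer on the pad, (177,192), which is small, and (470,315), which is large. The infuser is at (399,212), the tamper at (295,224) and the fence runs along (270–403, 135–122). I choose the one in the drawer and check its size below.

```bash
cat > h.py <<'E'
import numpy as np, cv2
from plant import robot
def ray(c,uv,z):
    p=cv2.undistortPoints(np.float64(uv).reshape(-1,1,2),c['K'],np.array(c['distortion'])).reshape(-1,2)
    d=np.c_[p,np.ones(len(p))]@c['R']; o=-c['R'].T@c['t']
    return o+d*((z-o[2])/d[:,2])[:,None]
def proj(c,X):
    return cv2.projectPoints(np.float64(X).reshape(-1,1,3),cv2.Rodrigues(c['R'])[0],c['t'],c['K'],np.array(c['distortion']))[0].reshape(-1,2)
def big(m):
    cs=cv2.findContours(m.astype(np.uint8),cv2.RETR_EXTERNAL,cv2.CHAIN_APPROX_NONE)[0]
    return max(cs,key=cv2.contourArea)
E
python3 - <<'E'
from h import *
c=robot.read_camera('top'); im=c['image']; hsv=cv2.cvtColor(im,cv2.COLOR_BGR2HSV)
for p in [(330,150),(345,160),(325,172),(365,165),(360,180),(318,180),(300,133),(380,125)]: print(p,hsv[p[1],p[0]])
g=(abs(hsv[...,0].astype(int)-75)<20)&(hsv[...,1]>100); g[:100]=0;g[160:]=0;g[:,:262]=0;g[:,410:]=0
w=ray(c,big(g).reshape(-1,2),.032); r=cv2.minAreaRect(np.float32(w[:,:2]*1e3)); print('fence',r)
cv2.imwrite('pics/crop1.png',cv2.resize(im[80:260,210:480],None,fx=2.9,fy=2.9,interpolation=cv2.INTER_CUBIC))
E
```

```text
(330, 150) [ 19 146 232]
(345, 160) [ 19 146 234]
(325, 172) [ 19 148 231]
(365, 165) [ 17 138 196]
(360, 180) [ 16 132 195]
(318, 180) [ 22  51 195]
(300, 133) [ 78 146 136]
(380, 125) [ 75 108  92]
fence ((663.2110595703125, 41.41668701171875), (10.154857635498047, 376.4909973144531), 8.540241241455078)
```

View pics/crop1.png

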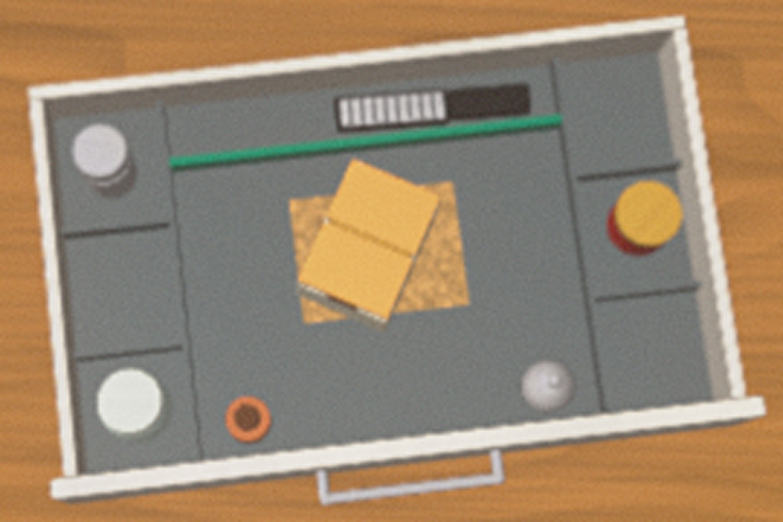

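The crop shows the cellar with its lid corners at crop (352,160), (438,196), (386,323) and (300,290), and the pad corners at (290,199), (455,181), (470,303) and (303,323). The front is free to both sides.

```bash
cat >> h.py <<'E'
YAW=np.radians(8.54); A=np.array([[np.cos(YAW),np.sin(YAW)],[-np.sin(YAW),np.cos(YAW)]])
PAD=np.array([558.4,25.7])
def cellar(c,off=None):
    """-> lid rect centre (mm) in pad frame, sizes, angle (deg) of long axis from fence (drawer y), + ccw"""
    hsv=cv2.cvtColor(c['image'],cv2.COLOR_BGR2HSV)
    m=cv2.inRange(hsv,(15,115,213),(24,200,255)); msk=np.zeros_like(m)
    poly=proj(c,[np.r_[(PAD+A.T@np.array(v))/1e3,.074] for v in [(-135,-120),(90,-120),(90,120),(-135,120)]])
    cv2.fillPoly(msk,[poly.astype(np.int32)],255); m=cv2.morphologyEx(m&msk,cv2.MORPH_OPEN,np.ones((3,3)))
    m=cv2.morphologyEx(m,cv2.MORPH_CLOSE,np.ones((5,5)))
    w=ray(c,big(m).reshape(-1,2),.074)[:,:2]*1e3
    r=cv2.minAreaRect(np.float32((w-PAD)@A.T)); b=cv2.boxPoints(r)
    e=[b[1]-b[0],b[2]-b[1]]; l=max(e,key=np.linalg.norm)
    ang=(np.degrees(np.arctan2(l[1],l[0]))-90+90)%180-90
    return np.array(r[0]),r[1],ang,b
def report(c):
    s=robot.read_state(); p=s['tool_pos'][:2]*1e3
    ce,sz,an,b=cellar(c); print('t %.1f cellar'%s['t'],ce.round(1),np.round(sz,1),'ang %.1f'%an,'corners',b.round(0).tolist())
    print('tcp pad-frame',(A@(p-PAD)).round(1),'z',s['tool_pos'][2].round(4),'F',np.round(A@s['force'][:2],1),np.round(s['force'][2],1))
E
python3 - <<'E'
from h import *
from scipy.spatial.transform import Rotation as R
c=robot.read_camera('top'); k=np.array([(290,199),(455,181),(470,303),(303,323)])/2.9+[210,80]
w=ray(c,k,.012)[:,:2]*1e3; print('pad',w.mean(0),np.linalg.norm(np.diff(w,axis=0),axis=1),((w-PAD)@A.T).round(1).tolist())
report(c)
for n,p,z in[('tamper',(248,418),.06),('infuser',(547,385),.06),('fence end',(172,161),.032),('fence end',(561,119),.032)]: print(n,(A@(ray(c,[np.array(p)/2.9+[210,80]],z)[0,:2]*1e3-PAD)).round(1))
s=robot.read_state(); T=R.from_rotvec(s['orientation']).as_matrix(); print(T.round(3)); print('tool axes in pad frame',(A@T[:2,:2]).round(3))
E
```

```text
pad [559.26559875  24.9733717 ] [161.37221824 121.46443945 161.44720077] [[62.2, 78.9], [61.4, -82.4], [-60.0, -80.7], [-60.6, 80.8]]
t 0.2 cellar [ 1.3 13.3] [ 93.1 125.2] ang 60.0 corners [[-76.0, 4.0], [32.0, -58.0], [79.0, 22.0], [-30.0, 85.0]]
tcp pad-frame [-320.4  609. ] z 0.218 F [-0.3 -0.9] -0.5
tamper [-151.   141.6]
infuser [-153.2 -133.4]
fence end [106.6 186.9]
fence end [ 104.7 -189.1]
[[-0.968  0.252 -0.   ]
 [ 0.252  0.968 -0.001]
 [ 0.    -0.001 -1.   ]]
tool axes in pad frame [[-0.92   0.393]
 [ 0.393  0.92 ]]
```

```bash
python3 -m inch '[[[0,0,0,0,0,-7.7,1],[0,0,0,0,0,-7.7,1],[0,0,0,0,0,-7.7,1],[-2.8,-3.8,0,0,0,0,1],[-2.8,-3.8,0,0,0,0,1]]]' 20
python3 -m inch '[[[-2.8,-3.8,0,0,0,0,1],[-2.8,-3.8,0,0,0,0,1],[-2.8,-3.8,0,0,0,0,1],[-2.8,-3.8,0,0,0,0,1],[-2.8,-3.8,0,0,0,0,1]]]'
python3 -m inch '[[[-2.8,-3.8,0,0,0,0,1],[-2.8,-3.8,0,0,0,0,1],[-2.8,-3.8,0,0,0,0,1],[-2.8,-3.8,0,0,0,0,1],[-2.8,-3.8,0,0,0,0,1]]]'
python3 - <<'E'
from h import *
from scipy.spatial.transform import Rotation as R
c=robot.read_camera('top'); report(c); s=robot.read_state()
print(s['opening'],(A@R.from_rotvec(s['orientation']).as_matrix()[:2,:2]).round(3))
E
```

```text
t: 0.7
tool_pos: [0.2176, 0.5132, 0.2181]
orientation: [0.238, -3.132, 0.001]
force: [1.5, -0.2, -0.0]
opening: 0.0579
t: 1.2
tool_pos: [0.3853, 0.3449, 0.2186]
orientation: [-0.233, 3.133, 0.0]
force: [0.2, -0.0, -0.1]
opening: 0.0174
t: 1.7
tool_pos: [0.552, 0.1777, 0.2186]
orientation: [-0.233, 3.133, 0.0]
force: [0.6, 0.6, 0.7]
opening: 0.0009
t 1.8 cellar [ 1.  13.3] [ 88.  124.6] ang 60.0 corners [[-75.0, 6.0], [33.0, -56.0], [77.0, 20.0], [-31.0, 83.0]]
tcp pad-frame [ 19.3 145.1] z 0.2182 F [-2.6 -4.3] 0.2
0.0003872618430517408 [[-1.     0.004]
 [ 0.004  1.   ]]
```

```bash
python3 -m inch '[[[-3,-4,0,0,0,0,1],[-3,-4,0,0,0,0,1],[0,0,0,0,0,0,1],[0,0,4,0,0,0,1],[0,0,4,0,0,0,1]]]'
python3 -m inch '[[[0,0,4,0,0,0,1],[0,0,4,0,0,0,1],[0,0,1.8,0,0,0,1],[0,0,0,0,0,0,1],[0,0,0,0,0,0,1]]]'
python3 - <<'E'
from h import *
c=robot.read_camera('top'); report(c)
d=robot.read_camera('scene')
cv2.imwrite('pics/s1.png',np.hstack([cv2.resize(c['image'][100:260,230:430],(400,320)),cv2.resize(d['image'][140:300,220:420],(400,320))]))
E
```

```text
t: 2.25
tool_pos: [0.6235, 0.1089, 0.1392]
orientation: [-0.231, 3.13, 0.0]
force: [-0.4, -0.8, -1.5]
opening: 0.0005
t: 2.75
tool_pos: [0.622, 0.1094, 0.041]
orientation: [0.233, -3.133, -0.0]
force: [0.7, -0.0, 0.6]
opening: 0.0004
t 2.8 cellar [ 18.3 -40.6] [21.4 44.1] ang 82.6 corners [[-5.0, -48.0], [39.0, -54.0], [42.0, -33.0], [-2.0, -27.0]]
tcp pad-frame [76.4 73.2] z 0.0423 F [-0.5 -0.5] -0.3
```

View pics/s1.png

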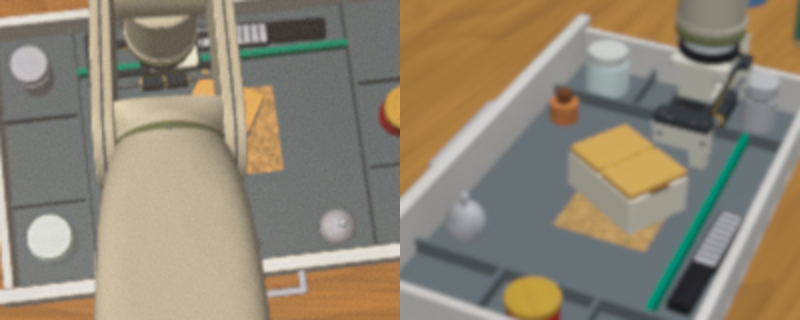

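The scene camera keeps a clear view of the cellar: lid in the right half around (627,155), fingers at (695,140), well off it. I'll track with that camera.

```bash
python3 -m inch '[[[0,-1,0,0,0,0,1],[0,-1,0,0,0,0,1],[0,-0.6,0,0,0,0,1],[0,-0.6,0,0,0,0,1],[0,-0.6,0,0,0,0,1]]]'
python3 - <<'E'
from h import *
d=robot.read_camera('scene'); h=cv2.cvtColor(d['image'],cv2.COLOR_BGR2HSV)
print([h[v,u].tolist() for u,v in [(320,215),(345,225),(350,232),(315,240)]]); report(d)
E
```

```text
t: 3.35
tool_pos: [0.6281, 0.0713, 0.0411]
orientation: [-0.232, 3.132, 0.001]
force: [0.5, 4.3, 1.8]
opening: 0.0006
[[20, 144, 207], [20, 143, 208], [19, 150, 165], [19, 47, 153]]Traceback (most recent call last):
  File "<stdin>", line 3, in <module>
  File "h.py", line 28, in report
    ce,sz,an,b=cellar(c); print('t %.1f cellar'%s['t'],ce.round(1),np.round(sz,1),'ang %.1f'%an,'corners',b.round(0).tolist())
               ~~~~~~^^^
  File "h.py", line 21, in cellar
    w=ray(c,big(m).reshape(-1,2),.074)[:,:2]*1e3
            ~~~^^^
  File "h.py", line 11, in big
    return max(cs,key=cv2.contourArea)
ValueError: max() iterable argument is empty
```

```bash
sed -i "s/(15,115,213)/(15,115,213 if c['R'][0,0]<.5 else 188)/" h.py; cat > look.py <<'E'
from h import *
report(robot.read_camera('scene'))
E
python3 look.py
```

```text
t 3.5 cellar [3.5 8.1] [ 84.6 124. ] ang 54.5 corners [[-72.0, 10.0], [29.0, -62.0], [79.0, 7.0], [-22.0, 79.0]]
tcp pad-frame [75.7 34.1] z 0.041 F [ 0.2 -0.7] 0.8
```

```bash
python3 -m inch '[[[0.1,-0.6,0,0,0,0,1],[0.1,-0.6,0,0,0,0,1],[0.1,-0.6,0,0,0,0,1],[0.2,-0.6,0,0,0,0,1],[0,0,0,0,0,0,1]]]'; python3 look.py
```

```text
t: 3.95
tool_pos: [0.6263, 0.0458, 0.0407]
orientation: [-0.232, 3.133, -0.001]
force: [2.0, -0.2, 0.5]
opening: 0.0002
t 4.0 cellar [-3.3 -1.4] [ 83.8 123.8] ang 41.4 corners [[-76.0, 17.0], [6.0, -76.0], [69.0, -20.0], [-13.0, 73.0]]
tcp pad-frame [70.  10.1] z 0.0405 F [ 0.4 -0.7] 0.6
```

```bash
python3 -m inch '[[[0.3,-0.6,0,0,0,0,1],[0.3,-0.6,0,0,0,0,1],[0.3,-0.6,0,0,0,0,1],[0,0,0,0,0,0,1],[-2,3,0,0,0,0,1]]]'; python3 look.py
```

```text
t: 4.5
tool_pos: [0.634, 0.0569, 0.04]
orientation: [0.226, -3.131, 0.003]
force: [0.4, 0.7, -0.2]
opening: 0.0006
t 4.5 cellar [-8.5 -5.6] [ 89.7 123.6] ang 30.8 corners [[-79.0, 24.0], [-15.0, -82.0], [62.0, -36.0], [-2.0, 70.0]]
tcp pad-frame [82.8 26.1] z 0.0407 F [-1.8  3.8] 1.3
```

```bash
python3 -m inch '[[[0,0,-4,0,0,0,1],[0,0,-4,0,0,0,1],[4.6,-1,0,0,0,0,1],[4.6,-1,0,0,0,0,1],[4.6,-1,0,0,0,0,1]]]'; python3 -m inch '[[[4.6,-1,0,0,0,0,1],[0,0,0,0,0,0,1],[0,0,4.5,0,0,0,1],[0,0,4.5,0,0,0,1],[0,0,0,0,0,0,1]]]'; python3 look.py
```

```text
t: 5.05
tool_pos: [0.5016, 0.0099, 0.1204]
orientation: [0.234, -3.132, 0.001]
force: [-0.3, -1.2, 0.9]
opening: 0.0
t: 5.55
tool_pos: [0.4538, -0.0057, 0.0248]
orientation: [0.232, -3.122, -0.003]
force: [-0.8, -0.3, -0.9]
opening: 0.0006
t 5.6 cellar [-8.  -5.6] [ 90.5 124.1] ang 30.8 corners [[-79.0, 25.0], [-15.0, -82.0], [63.0, -36.0], [-1.0, 71.0]]
tcp pad-frame [-105.8  -16.1] z 0.028 F [0.4 0.1] 0.7
```

```bash
python3 -m inch '[[[-0.7,0.6,0,0,0,0,1],[-0.7,0.6,0,0,0,0,1],[-0.5,0.6,0,0,0,0,1],[-0.5,0.5,0,0,0,0,1],[-0.5,0.4,0,0,0,0,1]]]'; python3 look.py
```

```text
t: 6.1
tool_pos: [0.4846, 0.0253, 0.0315]
orientation: [-0.234, 3.133, -0.001]
force: [-4.9, -2.3, 4.5]
opening: 0.0004
t 6.2 cellar [-1.3 -2.3] [ 87.7 123.6] ang 20.7 corners [[-64.0, 40.0], [-20.0, -76.0], [62.0, -45.0], [18.0, 71.0]]
tcp pad-frame [-72.5  11.1] z 0.0314 F [-2.6  0.1] 2.2
```

```bash
python3 -m inch '[[[0.3,1,0,0,0,0,1],[0,1,0,0,0,0,1],[-0.6,0,0,0,0,0,1],[-0.5,0.2,0,0,0,0,1],[-0.5,0.2,0,0,0,0,1]]]'; python3 look.py
```

```text
t: 6.65
tool_pos: [0.493, 0.0511, 0.0303]
orientation: [0.233, -3.132, -0.001]
force: [-3.1, 0.2, -1.3]
opening: 0.0006
t 6.7 cellar [ 9.5 -5.2] [ 87.3 123.4] ang 12.5 corners [[-47.0, 46.0], [-20.0, -75.0], [65.0, -56.0], [39.0, 65.0]]
tcp pad-frame [-60.   34.9] z 0.0305 F [-1.5  1.8] -0.8
```

```bash
python3 -m inch '[[[2,0,0,0,0,0,1],[0,0,-4.5,0,0,0,1],[0,0,-4.5,0,0,0,1],[-4.2,-2.4,0,0,0,0,1],[-4.2,-2.4,0,0,0,0,1]]]'; python3 -m inch '[[[-4.2,-2.4,0,0,0,0,1],[-4.2,-2.4,0,0,0,0,1],[0,0,0,0,0,0,1],[0,0,4,0,0,0,1],[0,0,0,0,0,0,1]]]'; python3 look.py
```

```text
t: 7.2
tool_pos: [0.568, 0.0121, 0.126]
orientation: [-0.234, 3.122, -0.002]
force: [-0.1, 0.6, 0.1]
opening: 0.0001
t: 7.7
tool_pos: [0.6504, -0.0223, 0.0748]
orientation: [0.232, -3.125, -0.003]
force: [-1.8, 0.2, -0.9]
opening: 0.0003
t 7.8 cellar [ 8.9 -5.6] [ 84.8 123.1] ang 11.8 corners [[-45.0, 46.0], [-20.0, -75.0], [63.0, -57.0], [38.0, 63.0]]
tcp pad-frame [ 84.6 -61.1] z 0.0775 F [-0.2 -0.1] 0.5
```

```bash
python3 -m inch '[[[-0.4,0,0,0,0,0,1],[0,0,3.6,0,0,0,1],[0,0,0,0,0,0,1],[0.8,0,0,0,0,0,1],[0.5,0,0,0,0,0,1]]]'; python3 -m inch '[[[0.5,0,0,0,0,0,1],[0.5,0,0,0,0,0,1],[0.3,0,0,0,0,0,1],[0,0,0,0,0,0,1],[0,0,0,0,0,0,1]]]';python3 look.py
```

```text
t: 8.25
tool_pos: [0.6455, -0.0241, 0.047]
orientation: [-0.233, 3.131, -0.001]
force: [0.1, -0.2, 0.1]
opening: 0.0005
t: 8.75
tool_pos: [0.6331, -0.0259, 0.0457]
orientation: [-0.233, 3.131, -0.0]
force: [4.5, -0.7, 3.3]
opening: 0.0005
t 8.8 cellar [-21.4  -6.3] [ 35.6 123.1] ang 7.5 corners [[-47.0, 52.0], [-31.0, -70.0], [4.0, -65.0], [-12.0, 57.0]]
tcp pad-frame [ 66.2 -62.1] z 0.0456 F [ 5.1 -0.8] 3.9
```

```bash
python3 -m inch '[[[0.4,0,0,0,0,0,1],[0.4,0,0,0,0,0,1],[0,0,0,0,0,0,1],[-1.5,0,0,0,0,0,1],[0,0,-4,0,0,0,1]]]'; python3 -m inch '[[[0,0,-4.5,0,0,0,1],[0,0,-4.5,0,0,0,1],[0,0,0,0,0,0,1]]]';python3 look.py
```

```text
t: 9.3
tool_pos: [0.6331, -0.0238, 0.076]
orientation: [0.232, -3.117, -0.005]
force: [-0.7, -0.3, -1.7]
opening: 0.0003
t: 9.6
tool_pos: [0.6421, -0.025, 0.1821]
orientation: [-0.233, 3.124, -0.003]
force: [0.5, -0.1, 0.8]
opening: 0.0005
t 9.7 cellar [-0.6 -0.2] [ 87.1 123.2] ang 4.4 corners [[-49.0, 58.0], [-39.0, -65.0], [48.0, -58.0], [38.0, 65.0]]
tcp pad-frame [ 73.9 -62.2] z 0.1784 F [ 0.1 -0.9] -1.1
```

```bash
python3 -m inch '[[[0,0,4.5,0,0,0,1],[0,0,4.5,0,0,0,1],[0,0,4.5,0,0,0,1],[0,0,0,0,0,0,1],[0.6,0,0,0,0,0,1]]]'; python3 -m inch '[[[0.6,0,0,0,0,0,1],[0.4,0,0,0,0,0,1],[0.4,0,0,0,0,0,1],[0.2,0,0,0,0,0,1],[0,0,0,0,0,0,1]]]';python3 look.py; python3 -m inch '[[[-1.5,0,0,0,0,0,1],[0,0,-4.5,0,0,0,1],[0,0,-4.5,0,0,0,1],[0,0,-4.5,0,0,0,1],[0,0,0,0,0,0,1]]]';python3 look.py
```

```text
t: 10.15
tool_pos: [0.6311, -0.0254, 0.0377]
orientation: [0.233, -3.128, -0.002]
force: [0.5, -0.2, 1.1]
opening: 0.0005
t: 10.65
tool_pos: [0.6189, -0.0284, 0.0417]
orientation: [-0.232, 3.129, -0.001]
force: [5.2, 0.5, 2.7]
opening: 0.0006
t 10.7 cellar [-34.5  -0.8] [ 23.8 122.5] ang 2.1 corners [[-49.0, 60.0], [-44.0, -62.0], [-20.0, -62.0], [-25.0, 61.0]]
tcp pad-frame [ 51.7 -62.3] z 0.0414 F [4.9 0.3] 3.3
t: 11.2
tool_pos: [0.6356, -0.0262, 0.1827]
orientation: [-0.232, 3.123, -0.003]
force: [1.5, -0.7, 0.3]
opening: 0.0004
t 11.2 cellar [-2.7  1. ] [ 87.5 123.3] ang 2.2 corners [[-49.0, 61.0], [-44.0, -62.0], [43.0, -59.0], [39.0, 64.0]]
tcp pad-frame [ 67.2 -62.4] z 0.1789 F [-0.7  0.4] -0.6
```

```bash
for i in 1 2; do python3 -m inch '[[[2.4,4.2,0,0,0,0,1],[2.4,4.2,0,0,0,0,1],[2.4,4.2,0,0,0,0,1],[2.4,4.2,0,0,0,0,1],[2.4,4.2,0,0,0,0,1]]]';done;python3 -m inch '[[[0,4.5,0,0,0,0,1],[0,4.5,0,0,0,0,1],[0,4.5,0,0,0,0,1],[0,0,0,0,0,0,1],[0,0,0,0,0,0,1]]]'; python3 - <<'E'
from h import *
c=robot.read_camera('top'); report(c); report(robot.read_camera('scene'))
cv2.imwrite('pics/end.png',cv2.resize(c['image'][80:260,210:480],None,fx=2.9,fy=2.9,interpolation=cv2.INTER_CUBIC))
E
```

```text
t: 11.75
tool_pos: [0.4794, 0.1649, 0.1722]
orientation: [0.232, -3.129, 0.001]
force: [0.6, 0.3, 1.0]
opening: 0.0006
t: 12.25
tool_pos: [0.3299, 0.3542, 0.1726]
orientation: [0.233, -3.13, 0.004]
force: [1.8, 1.4, 0.1]
opening: 0.0004
t: 12.75
tool_pos: [0.3112, 0.4868, 0.1717]
orientation: [0.236, -3.129, 0.007]
force: [-0.3, -0.6, 0.2]
opening: 0.0004
t 12.8 cellar [-3.7  9.6] [ 94.6 139.8] ang 2.3 corners [[-54.0, 78.0], [-48.0, -62.0], [46.0, -58.0], [41.0, 81.0]]
tcp pad-frame [-175.5  492. ] z 0.1724 F [0.5 0.8] -0.5
t 12.8 cellar [-2.6  0.9] [ 87.7 123.1] ang 2.2 corners [[-49.0, 61.0], [-44.0, -62.0], [44.0, -59.0], [39.0, 64.0]]
tcp pad-frame [-175.   491.8] z 0.1732 F [ 0.3 -0.6] 0.1
```

View pics/end.png

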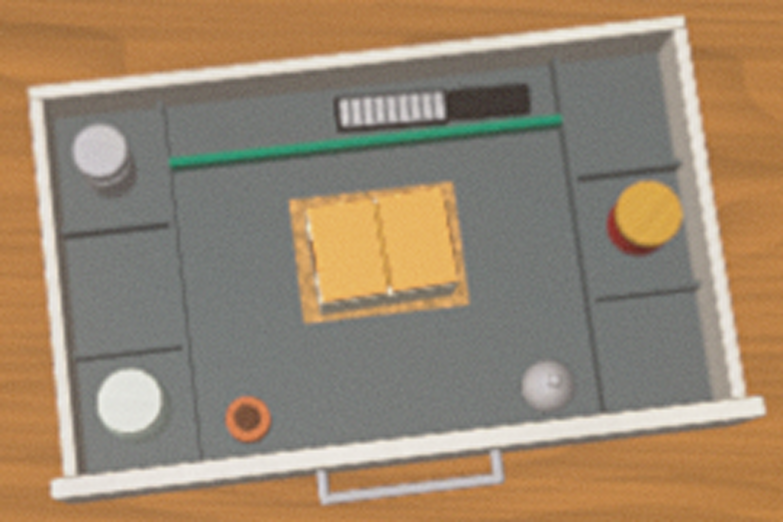

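The last picture shows the lids at crop (305–457, 183–305), square to the fence and centred on the cork. Everything else is where it was at the start. The top mask's 140 mm length means it picked up cork on the +y side; its clean −y edge puts the middle at about y +3 mm.

```bash
python3 -c "
from plant import robot
print(robot.close_job())"
```

```text
the job is handed in; nothing more can be done
None
```

I turned the salt cellar about 58° on the spot with closed-finger pushes at two opposite corners, then drew the hand clear and handed the job in at about 13 s. The hand-in reports no verdict.

- **Angle:** the long side is about 2.2° off parallel to the fence in the scene view and 2.3° in the top view; the limit is about 5.7°.
- **Position:** the scene view puts the middle at x −2.6 mm, y +0.9 mm from the pad's centre; the limit is 16 mm each way. At every unobstructed look it had stayed within about 14 mm of the centre on each axis.
- **Other things:** by eye in the last top picture, nothing else had moved; I did not re-measure them. The hand is well clear of the drawer.
- **Disagreement:** the last top-view fit gave y +9.6 mm with a length of 140 mm instead of 130, because it had picked up some cork. Working from its clean edge gives about +3 mm, and either figure is within tolerance.

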